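# Stamp the form with the self-inking stamp

### The job

Stamp the form on the clipboard: pick up the rectangular self-inking stamp, lift it across, set its foot flat inside the big empty printed box at the bottom of the form and press its handle all the way down. Finish still holding the handle fully down with the foot in the box, so the ink can take; do not let go. Make no imprint anywhere else and leave everything else where it is.

Things in the scene. Friction and masses are not known exactly. Their poses are not given: they have to be found in the camera images.
- stamp_centre (a point): the rectangular self-inking stamp, black plastic, standing upright and loose on the desk, 94 mm high, about 0.15 kg. The point is at its middle, 47 mm above the underside of its foot, and does not move with the handle. x along its short side, y along its long side, z up. Lifted by the handle, the whole stamp comes along. Its imprint is a plain grid, so either way round is right
- stamp: the same stamp's foot frame, origin at the middle of its underside, axes as above: foot 36 mm (x) by 66 mm (y), with a 10 mm high rim
- stamp_top (a point): middle of the top of that stamp's handle, 94 mm above the foot when up. The handle is a block 32 mm (x) by 63 mm (y), reaching 38 mm down from here, to be gripped across its 32 mm; under it a sleeve 38 by 70 mm, 12 mm high. It slides straight down 22 mm against a spring: starts to move at about 5 N, needs about 12 N at the bottom, springs back when let go
- stamp_handle (a joint): travel of the rectangular stamp's handle in m: 0 up (at rest), 0.022 fully down
- foot_a (a point): corner of the underside of the rectangular stamp's foot at its +x +y end (18 and 33 mm from the middle)
- foot_b (a point): the same, +x -y corner
- foot_c (a point): the same, -x -y corner
- foot_d (a point): the same, -x +y corner
- frame_centre (a point): centre of the big empty printed box on the form, on the paper's top, 4.5 mm above the desk. The box, drawn with a 1.8 mm black line, is 52 mm (x) by 82 mm (y) inside; x points up the page to the clip, y to the left of the page, z up. It is the biggest box on the form, at the bottom, a little right of the middle (seen reading the page)
- clipboard: hardboard clipboard with the white A4-like form, fixed on the desk, 315 mm (x) by 228 mm (y) by 4.5 mm with the paper; a steel clip 21 mm high at its +x edge. Origin under its centre, x points to the clip
- round_stamp: a smaller round stamp, 48 mm across and 86 mm high, upright and loose, not to be used; origin at its underside. It may stand in front of or behind the rectangular one
- round_handle (a joint): travel of the round stamp's handle in m: 0 up, 0.022 fully down
- mug: white mug, 82 mm across, 95 mm high with a side handle; origin at its underside
- hole_punch: two-hole punch, 105 by 140 mm, 70 mm high; origin at its underside
- stapler: desk stapler, 150 by 36 mm, 60 mm high, long along its own x; origin at its underside
- tape_dispenser: desk tape dispenser, 150 by 60 mm, 87 mm high, long along x; origin at its underside
- note_block: block of note paper, 76 by 76 mm, 22 mm high; origin at its underside
- eraser: small white eraser, 55 by 20 mm, 12 mm high; origin at its underside
- highlighter: flat highlighter pen lying on the upper half of the form, about 122 by 19 mm, 16 mm high, long along x; origin at its underside, under its barrel

How it is judged:
On the way, in this order (a step that is already met when the one before it is completed fails the run):
1. the rectangular stamp is picked up, its foot at least 20 mm clear of the desk (height (world z) of stamp_centre above 0.067 m), for 0.1 s.
2. the stamp's foot stands flat on the form inside the big box (x of foot_a in the frame of frame_centre between -0.027 and 0.027 m and y of foot_a in the frame of frame_centre between -0.042 and 0.042 m and x of foot_b in the frame of frame_centre between -0.027 and 0.027 m and y of foot_b in the frame of frame_centre between -0.042 and 0.042 m and x of foot_c in the frame of frame_centre between -0.027 and 0.027 m and y of foot_c in the frame of frame_centre between -0.042 and 0.042 m and x of foot_d in the frame of frame_centre between -0.027 and 0.027 m and y of foot_d in the frame of frame_centre between -0.042 and 0.042 m and z of each of foot_a, foot_b, foot_c, foot_d in the frame of frame_centre below 0.003 m), for 0.1 s.
At the end, for the whole second after the job is handed in: the robot holds the rectangular stamp's handle down at 19.5 mm or more of its 22 mm; all four foot corners are inside the big box (at most 1 mm over) and within 3 mm of the paper; the stamp is upright (0.06 rad) and still, pressed on the form with over 6 N, the robot pushing on it with over 5 N (all of step 2 and value of joint stamp_handle above 0.0195 m and angle between stamp_centre's own z axis and vertical below 0.06 rad and contact force between stamp and clipboard above 6 N and contact force between any of the fingers, the arm and stamp above 5 N and linear speed of stamp below 0.02 m/s); the arm keeps its last pose, push and grip.
It fails at once if the round stamp is pressed more than 12 mm (value of joint round_handle above 0.012 m).
It fails at once if the handle is pressed more than 12 mm while the foot is not inside the big box on the form (a stray imprint) (value of joint stamp_handle above 0.012 m and not ((x of foot_a in the frame of frame_centre between -0.028 and 0.028 m and y of foot_a in the frame of frame_centre between -0.043 and 0.043 m and x of foot_b in the frame of frame_centre between -0.028 and 0.028 m and y of foot_b in the frame of frame_centre between -0.043 and 0.043 m and x of foot_c in the frame of frame_centre between -0.028 and 0.028 m and y of foot_c in the frame of frame_centre between -0.043 and 0.043 m and x of foot_d in the frame of frame_centre between -0.028 and 0.028 m and y of foot_d in the frame of frame_centre between -0.043 and 0.043 m) and z of each of foot_a, foot_b, foot_c, foot_d in the frame of frame_centre below 0.003 m)).
It fails at once if another thing on the desk is moved more than 20 mm or tipped over (distance of any of round_stamp, mug, hole_punch, stapler, tape_dispenser, note_block, eraser, highlighter from where it was at the start of the episode above 0.02 m or angle between any of round_stamp, mug, hole_punch, stapler, tape_dispenser, note_block, eraser, highlighter's own z axis and vertical above 0.5 rad).
It also fails if it takes over 40 s, if anything falls off the work surface, if the arm or the gripper's body presses on something with over 40 N, if the wrist force passes 120 N, or if a joint passes its speed limit or range.

### The arm

A 7-joint arm with a two-finger parallel gripper is mounted at the origin on the work surface. World frame = base frame: x ahead of the robot, y to its left, z up, the work surface at z = 0. Lengths are in m, angles in rad, forces in N, time in s.
With the tool pointing down it reaches from about 0.4 to 0.85 m from the base axis. Payload 10.4 kg.
Tool frame: the origin (TCP) lies midway between the tips of the shut fingers; the grasp point (between the pads) lies 19 mm behind it; z points along the fingers, y is the line along which they close (so a half turn about z gives the same grasp; the last joint's range is limited). The gripper opens to 85 mm and grips with 20 to 120 N. Pads are 22 mm wide; open, the fingers measure 114 mm over their backs; the gripper's body (76 mm by 85 mm) begins 54 mm behind the grasp point. The pads swing forward as they close: fully open they stand 13 mm farther back than shut.
Start: joints at [1.306, 0.332, -0.065, 1.46, 0.022, 1.35, -0.088], TCP at [0.15, -0.607, 0.231] pointing down, gripper open.
Joint ranges: [-2.6, 2.6], [-0.5, 2.12], [-1.47, 1.34], [0.16, 2.42], [-1.27, 4.41], [0.06, 2.06], [-2.6, 2.6]. Speed limits (rad/s): [2.22, 2.22, 2.79, 2.79, 3.14, 3.14, 3.14].

### API

Orientations are given as [roll, pitch, yaw] about the fixed x, y, z axes, in that order (R = Rz(yaw) Ry(pitch) Rx(roll)).
In Python, from workcell import manip, eyes gives the robot as it stands. The module is installed in compiled form; this text tells all that it offers.
- The arm moves only by the tool jog_arm, never from a script. Its argument "steps" is a list of rows, each a list of 3 entries, a list of its own where there are three numbers: the turn, a rotation vector about the tool's x, y, z in degrees, then the shift along the tool's x, y, z in m, then the closure, from -1 (fully open) to 1 (shut). A call has 1 to 12 rows; each row shifts and turns the commanded pose from where the row before left it, along the tool's axes as they then stand; what a row does not reach is not made up. A row lasts 1/10 s, in which the tool goes at most 50 mm and 8.59 degrees, less where a joint would pass 70% of its speed; a pose out of reach is approached as far as the arm can. A call is refused whole if a number of a shift passes 0.05 or a number of a turn 8.59, either way. A call with a gripper value outside its range is refused whole. The fingers move at their own pace and stop on an object; "newtons" is the grip in N (left out, the last holds). Time passes only in rows, so rows that do not move let the fingers close. It gives the time, the measured TCP pose, the force, the opening and the grip force at its end, in the units of the state.
- manip.observe(): the state, without advancing time (a new reading comes with each control period).
- eyes.read_camera(name): name is "side" or "top" or "wrist"; returns (picture, depth): 420x560x3 uint8, blue, green, red; 420x560 float32, m along the optical axis (not along the pixel's ray), 0 where there is no reading.
- eyes.calibration(name): a dict with "camera_matrix" (3x3 intrinsics, pixels), "rvec" (rotation vector, rad) and "tvec" (3), from world to camera coordinates, as OpenCV has them; the wrist camera has in their place "hand_eye" (4x4, takes a point from camera to tool coordinates, whose origin is the TCP and whose axes are the flange's). Camera axes: x right, y down, z forward; pixel columns grow to the right and rows downward; lengths in m; the calibration is good to about 2 mm. A picture is of the moment at which its call begins: read the wrist's pose just before it. calibration takes no time and is no camera call.
- manip.job_done(): hands the job in; it is judged then, once.
The state is a dict: "t": time; "q": joint angles; "joint_vel": joint speeds; "effort": joint torques, N m; "position": TCP position; "tool_rot": TCP orientation; "contact_force": force on the tool from outside, world axes, zero at the start; "torque": the same for the moment, N m; "finger_gap": finger opening in m; "finger_force": force on a finger pad.
Only numpy, scipy, OpenCV 4.12 (cv2) and the standard library are available. Lean on these libraries where they do the work, as an engineer would, in place of code of your own. Each camera call takes 0.05 s, during which the arm holds its last target. There are 200 camera calls.

## Working session

There is one attempt and no reset: what is moved stays moved. The work goes in short steps, Python scripts to look and compute and a tool call to move; the robot and the scene stay as the last step left them, time stands still between calls to the robot, and variables do not carry over. Pictures are saved under pics/ and viewed, at most 10 in all, crops included, and the job is handed in when it is done.

Besides the shell and the picture viewer there is one more tool, called after "Call:" as a command line: name --argument value ..., lists and objects as JSON in quotes. jog_arm: Moves the arm, as the interface text tells. Its arguments: {"type":"object","properties":{"steps":{"type":"array","items":{"type":"array"}},"newtons":{"type":"number"}},"required":["steps"]}

```bash
mkdir -p pics
cat > h.py <<'E'
import numpy as np, cv2
from scipy.spatial.transform import Rotation as R
from workcell import manip, eyes
def cam(name):
    s=manip.observe(); im,d=eyes.read_camera(name); c=eyes.calibration(name)
    K=np.array(c["camera_matrix"])
    if name=="wrist":
        T=np.eye(4); T[:3,:3]=R.from_euler('xyz',s["tool_rot"]).as_matrix(); T[:3,3]=s["position"]
        M=T@np.array(c["hand_eye"])
    else:
        W=np.eye(4); W[:3,:3]=cv2.Rodrigues(np.array(c["rvec"],float))[0]; W[:3,3]=np.ravel(c["tvec"]); M=np.linalg.inv(W)
    return im,d,K,M
def cloud(d,K,M):
    v,u=np.mgrid[:d.shape[0],:d.shape[1]]
    P=np.stack([(u-K[0,2])/K[0,0]*d,(v-K[1,2])/K[1,1]*d,d],-1)@M[:3,:3].T+M[:3,3]
    P[d<=0]=np.nan; return P
E
python3 - <<'E'
from h import *
print(manip.observe())
for n in("top","side"):
    im,d,K,M=cam(n); cv2.imwrite(f"pics/{n}0.png",im); np.savez(f"{n}0.npz",im=im,d=d,K=K,M=M); print(n,M.round(3).tolist(),K[0,0])
E
```

```text
{'t': 0.0, 'q': array([ 1.30640296,  0.33286417, -0.06471664,  1.46094522,  0.02157561,
        1.34988896, -0.08853006]), 'joint_vel': array([-0.00088788, -0.00110082,  0.00052743, -0.00083892, -0.00124308,
       -0.00075089, -0.00049305]), 'effort': array([-6.21613344e-05, -6.25442863e+01,  4.94302309e-02, -3.91601586e+01,
        1.63302000e-02,  9.92611429e-03,  2.41156010e-05]), 'position': array([ 0.14957534, -0.60645183,  0.23051891]), 'tool_rot': array([-3.14018174e+00,  3.63642793e-05,  2.41794772e-01]), 'contact_force': array([-0.46188472,  0.51828149, -0.67852803]), 'torque': array([-0.00419066,  0.01770902,  0.0053149 ]), 'finger_force': 0.0, 'finger_gap': 0.08522808554175743}
top [[0.001, -0.984, 0.181, 0.312], [-1.0, -0.001, 0.003, -0.004], [-0.002, -0.181, -0.984, 1.349], [0.0, 0.0, 0.0, 1.0]] 478.87591137595433
side [[0.99, -0.076, 0.119, 0.367], [-0.142, -0.494, 0.858, -1.336], [-0.006, -0.866, -0.5, 0.872], [0.0, 0.0, 0.0, 1.0]] 456.77359439155344
```

View pics/top0.png

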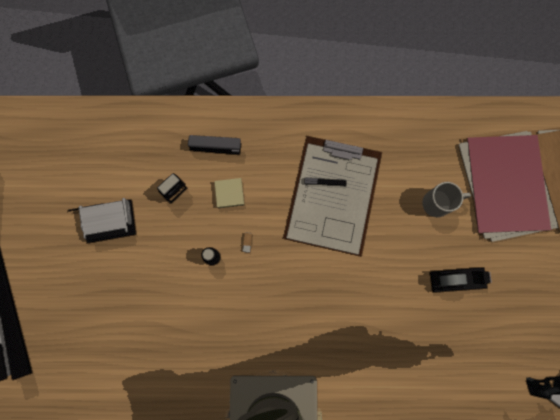

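View pics/side0.png

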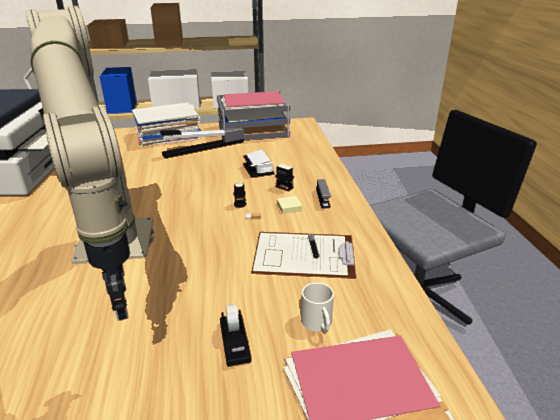

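The top view shows the rectangular stamp at about (172,187), the round stamp at (210,256), and the big box on the form at about (339,230). The hole punch at (107,220) is clear of the stamp. Next I'll measure the stamp and the box.

Run:
```python
from h import *
z=np.load("top0.npz"); im,d,K,M=[z[k] for k in("im","d","K","M")]; P=cloud(d,K,M)
# stamp
v,u=np.mgrid[:420,:560]
m=(abs(u-172)<22)&(abs(v-187)<22)&(P[...,2]>0.085)&(P[...,2]<.105)
q=P[m]; r=cv2.minAreaRect(q[:,:2].astype(np.float32)*1000); print("stamp top",m.sum(),r,np.median(q[:,2]))
w=P[(abs(u-172)<60)&(abs(v-187)<60)]
# box
g=cv2.cvtColor(im,cv2.COLOR_BGR2GRAY)
print("desk z",P[187,255],"paper",P[230,339])
crop=cv2.resize(im[120:270,140:400],None,fx=3,fy=3,interpolation=cv2.INTER_CUBIC)
cv2.imwrite("pics/c.png",cv2.convertScaleAbs(crop,alpha=1.6))
```

```text
stamp top 288 ((621.2258911132812, 285.0154724121094), (33.74298095703125, 63.117679595947266), 46.260433197021484) 0.09416847400350536
desk z [0.63418532 0.05543112 0.00310667] paper [ 0.50861092 -0.18362425  0.00639302]
```

View pics/c.png

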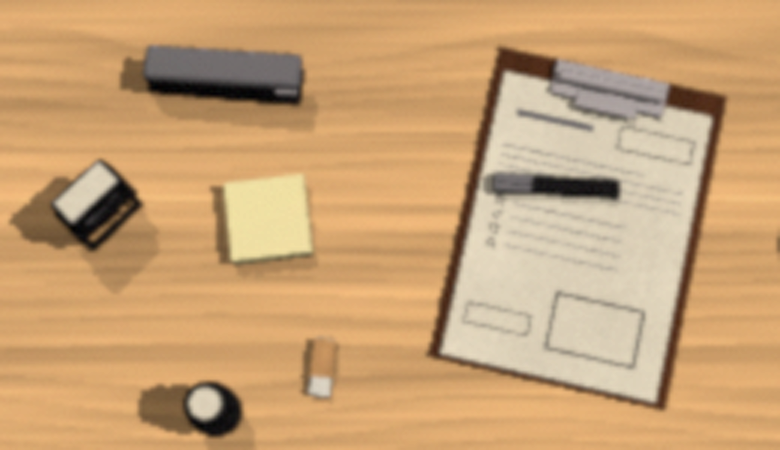

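The crop shows the box corners at about (558,294), (645,311), (634,366) and (547,350). Its x axis points up-right toward the clip.

Run:
```python
from h import *
z=np.load("top0.npz"); K,M=z["K"],z["M"]
C=np.array([(558,294),(645,311),(634,366),(547,350)],float); C=(C+.5)/3-.5+[140,120]
W=[]
for u,v in C:
    r=M[:3,:3]@[(u-K[0,2])/K[0,0],(v-K[1,2])/K[1,1],1]; W.append((M[:3,3]+r*(0.0045-M[2,3])/r[2])[:2])
W=np.array(W); print(W.mean(0),W)
e=W[0]-W[1]; f=W[0]-W[3]; print(np.linalg.norm(e),np.linalg.norm(f),np.degrees([np.arctan2(e[1],e[0])-np.pi/2,np.arctan2(f[1],f[0])]))
```

```text
[ 0.50970349 -0.18197816] [[ 0.54432847 -0.14672422]
 [ 0.52806865 -0.22882225]
 [ 0.47567035 -0.21696847]
 [ 0.4907465  -0.1353977 ]]
0.08369269816414972 0.0547660252304603 [-11.2026721  -11.93586373]
```

Call:
jog_arm --steps '[[[0,0,0],[0.0305,-0.034,0],-1],[[0,0,0],[0.0305,-0.034,0],-1],[[0,0,0],[0.0305,-0.034,0],-1],[[0,0,0],[0.0305,-0.034,0],-1],[[0,0,0],[0.0305,-0.034,0],-1],[[0,0,0],[0.0305,-0.034,0],-1],[[0,0,0],[0.0305,-0.034,0],-1],[[0,0,0],[0.0305,-0.034,0],-1],[[0,0,0],[0.0305,-0.034,0],-1],[[0,0,0],[0.0305,-0.034,0],-1],[[0,0,0],[0.0305,-0.034,0],-1]]'

```text
t: 1.2
position: [0.3862, -0.1616, 0.2313]
tool_rot: [3.141, 0.0, 0.242]
contact_force: [0.2, -0.2, -0.3]
finger_gap: 0.0853
finger_force: 0.0
```

Call:
jog_arm --steps '[[[0,0,0],[0.0305,-0.034,0],-1],[[0,0,0],[0.0305,-0.034,0],-1],[[0,0,0],[0.0305,-0.034,0],-1],[[0,0,0],[0.0305,-0.034,0],-1],[[0,0,0],[0.0305,-0.034,0],-1],[[0,0,0],[0.0305,-0.034,0],-1],[[0,0,0],[0.0305,-0.034,0],-1],[[0,0,0],[0.0305,-0.034,0],-1],[[0,0,0],[0.0305,-0.034,0],-1],[[0,0,0],[0.0305,-0.034,0],-1],[[0,0,0],[0.0305,-0.034,0],-1]]'

```text
t: 2.3
position: [0.6228, 0.2813, 0.2304]
tool_rot: [3.141, 0.001, 0.241]
contact_force: [0.4, 0.7, 0.9]
finger_gap: 0.0856
finger_force: 0.0
```

Call:
jog_arm --steps '[[[0,0,-8.2],[0,0,0],-1],[[0,0,-8.2],[0,0,0],-1],[[0,0,-8.2],[0,0,0],-1],[[0,0,-8.2],[0,0,0],-1],[[0,0,-8.2],[0,0,0],-1],[[0,0,-8.2],[0,0,0],-1],[[0,0,-8.2],[0,0,0],-1],[[0,0,-8.2],[0,0,0],-1]]'

```text
t: 3.1
position: [0.622, 0.2799, 0.2308]
tool_rot: [-3.141, 0.001, 1.392]
contact_force: [-0.2, 0.1, -1.0]
finger_gap: 0.0849
finger_force: 0.0
```

Call:
jog_arm --steps '[[[0,0,-8.2],[0,0,0],-1],[[0,0,-8.2],[0,0,0],-1],[[0,0,-8.2],[0,0,0],-1],[[0,0,-8.2],[0,0,0],-1],[[0,0,-8.2],[0,0,0],-1],[[0,0,-8.2],[0,0,0],-1],[[0,0,-7.6],[0,0,0],-1],[[0,0,0],[0,0,0],-1]]'

```text
t: 3.9
position: [0.622, 0.2798, 0.2306]
tool_rot: [-3.141, -0.001, 2.38]
contact_force: [-0.3, -0.9, -0.2]
finger_gap: 0.0853
finger_force: 0.0
```

Run:
```python
from h import *
im,d,K,M=cam("wrist"); cv2.imwrite("pics/w1.png",im); P=cloud(d,K,M)
s=manip.observe(); print(s["position"],np.degrees(s["tool_rot"]),s["q"])
m=(P[...,2]>0.085)&(P[...,2]<.105)&(np.hypot(P[...,0]-.621,P[...,1]-.285)<.06)
q=P[m]; print(m.sum(),cv2.minAreaRect(q[:,:2].astype(np.float32)*1000),np.median(q[:,2]))
```

```text
[0.62200001 0.27993303 0.23074945] [-1.79965122e+02 -3.85157806e-02  1.36088780e+02] [ 0.20524355  0.74336219 -1.19381477  1.2439939   0.67986898  1.5717467
 -0.06741982]
2073 ((623.5135498046875, 284.35540771484375), (32.06984329223633, 63.42100524902344), 44.974124908447266) 0.09451748131511012
```

View pics/w1.png

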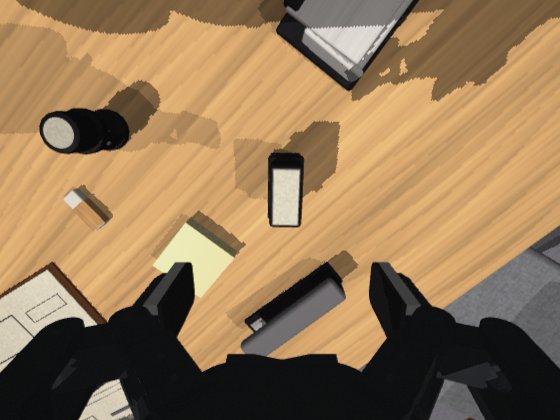

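The wrist view shows the stamp upright at (286,190) between the fingers, with nothing else close to it. I'll align, then descend and close.

Call:
jog_arm --steps '[[[0,0,1.0],[0.002,0.004,0],-1],[[0,0,0],[0,0,0.034],-1],[[0,0,0],[0,0,0.034],-1],[[0,0,0],[0,0,0.034],-1],[[0,0,0],[0,0,0.034],-1],[[0,0,0],[0,0,0.034],-1],[[0,0,0],[0,0,0],-1],[[0,0,0],[0,0,0],-1]]' --newtons 80

```text
t: 4.75
position: [0.6234, 0.2848, 0.062]
tool_rot: [-3.142, -0.0, 2.359]
contact_force: [-0.1, -0.1, 0.8]
finger_gap: 0.0855
finger_force: 0.0
```

Call:
jog_arm --steps '[[[0,0,0],[0,0,0],-0.4],[[0,0,0],[0,0,0],-0.1],[[0,0,0],[0,0,0],0.2],[[0,0,0],[0,0,0],1],[[0,0,0],[0,0,0],1],[[0,0,0],[0,0,0],1],[[0,0,0],[0,0,0],1],[[0,0,0],[0,0,0],1]]'

```text
t: 5.55
position: [0.6237, 0.2845, 0.0616]
tool_rot: [3.141, 0.0, 2.36]
contact_force: [0.2, 0.9, 4.9]
finger_gap: 0.0309
finger_force: 79.8
```

Call:
jog_arm --steps '[[[0,0,0],[0,0,-0.02],1],[[0,0,0],[0,0,-0.03],1],[[0,0,0],[0,0,-0.03],1],[[0,0,0],[0,0,-0.03],1],[[0,0,0],[0,0,-0.02],1],[[0,0,0],[0,0,0],1]]'

```text
t: 6.15
position: [0.6238, 0.2854, 0.1951]
tool_rot: [3.138, 0.001, 2.361]
contact_force: [-0.1, 0.1, -1.4]
finger_gap: 0.0309
finger_force: 80.9
```

Call:
jog_arm --steps '[[[0,0,0],[-0.0206,-0.0343,0],1],[[0,0,0],[-0.0206,-0.0343,0],1],[[0,0,0],[-0.0206,-0.0343,0],1],[[0,0,0],[-0.0206,-0.0343,0],1],[[0,0,0],[-0.0206,-0.0343,0],1],[[0,0,0],[-0.0206,-0.0343,0],1],[[0,0,0],[-0.0206,-0.0343,0],1],[[0,0,0],[-0.0206,-0.0343,0],1],[[0,0,0],[-0.0206,-0.0343,0],1],[[0,0,0],[-0.0206,-0.0343,0],1],[[0,0,0],[-0.0206,-0.0343,0],1],[[0,0,0],[-0.0206,-0.0343,0],1]]'

```text
t: 7.35
position: [0.5078, -0.1836, 0.1906]
tool_rot: [-3.141, -0.001, 2.361]
contact_force: [0.9, -0.2, -2.1]
finger_gap: 0.0311
finger_force: 80.9
```

Call:
jog_arm --steps '[[[0,0,8.1],[0,0,0],1],[[0,0,8.1],[0,0,0],1],[[0,0,8.1],[0,0,0],1],[[0,0,8.1],[0,0,0],1],[[0,0,8.1],[0,0,0],1],[[0,0,8.1],[0,0,0],1],[[0,0,8.1],[0,0,0],1],[[0,0,0],[0,0,0],1],[[0,0,0],[0,0,0],1]]'

```text
t: 8.25
position: [0.5088, -0.1819, 0.1909]
tool_rot: [-3.141, 0.0, 1.375]
contact_force: [0.3, 0.4, -1.3]
finger_gap: 0.031
finger_force: 81.0
```

Run:
```python
from h import *
s=manip.observe(); print(s["position"],np.degrees(s["tool_rot"]),s["q"])
a,_,_,_=cam("side"); b,_,_,_=cam("wrist")
a=cv2.resize(a[160:300,200:390],(400,295),interpolation=cv2.INTER_CUBIC); b=cv2.resize(b,(400,300))[:295]
cv2.imwrite("pics/w2.png",np.hstack([a,b]))
```

```text
[ 0.50876086 -0.18189391  0.1908981 ] [-1.79948383e+02  1.98296306e-02  7.88018837e+01] [ 1.23681115  0.40801636 -1.19310828  1.69596101  0.3920271   1.30896773
 -0.22844357]
```

View pics/w2.png

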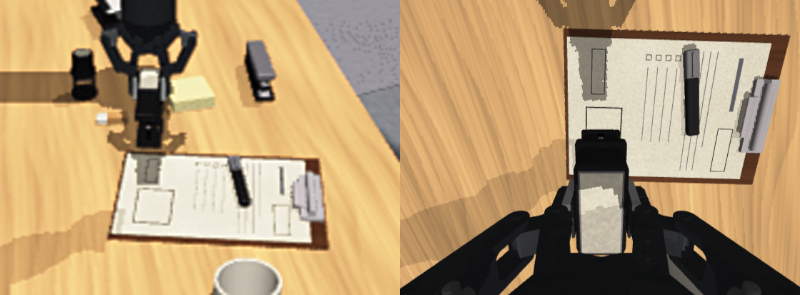

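The side view (left) shows the stamp held upright. The wrist view (right) shows the far end of the box at about (586–621,107), straight ahead of the stamp. I'll check the relative alignment with the wrist camera.

Run:
```python
from h import *
im,d,K,M=cam("wrist"); P=cloud(d,K,M)
s=manip.observe(); zt=s["position"][2]-.0616+.0942
m=(abs(P[...,2]-zt)<.005)&(np.hypot(P[...,0]-s["position"][0],P[...,1]-s["position"][1])<.045)
m=cv2.erode(m.astype(np.uint8),np.ones((3,3)))>0
v,u=np.nonzero(m); m2=m&(np.abs(np.arange(560)[None]-282)<60)
q=P[m2]; print("top",m2.sum(),cv2.minAreaRect(q[:,:2].astype(np.float32)*1000),np.median(q[:,2])-zt)
# plane tilt of the handle top
A=np.c_[q[:,:2],np.ones(len(q))]; print("slope",np.linalg.lstsq(A,q[:,2],rcond=None)[0][:2])
c=im[125:225,225:345]; cv2.imwrite("pics/w3.png",cv2.resize(c,None,fx=5,fy=5,interpolation=cv2.INTER_CUBIC))
np.savez("w3.npz",K=K,M=M)
```

```text
top 9076 ((508.26007080078125, -178.9392547607422), (63.38956832885742, 47.984519958496094), 60.55625915527344) -0.00022089937055794207
slope [-0.00784017 -0.0097835 ]
```

View pics/w3.png

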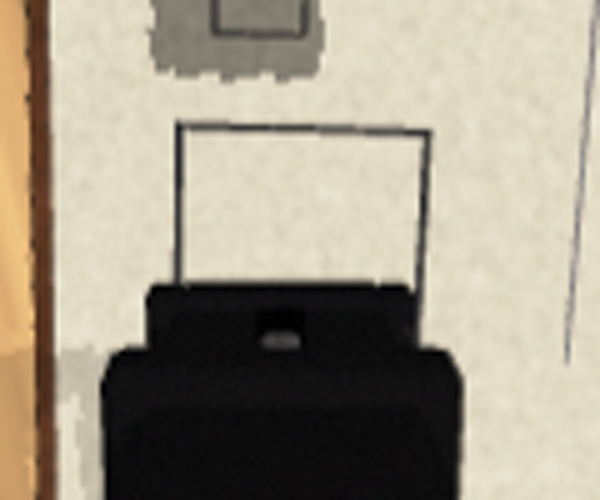

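Run:
```python
from h import *
z=np.load("w3.npz"); K,M=z["K"],z["M"]
def pt(c):
    u,v=(np.array(c)+.5)/5-.5+[225,125]
    r=M[:3,:3]@[(u-K[0,2])/K[0,0],(v-K[1,2])/K[1,1],1]; return (M[:3,3]+r*(0.0045-M[2,3])/r[2])[:2]
a,b,c,e=[pt(x) for x in((179,125),(430,131),(420,345),(177,285))]
print(a,b,np.linalg.norm(a-b)); dg=lambda w:np.degrees(np.arctan2(w[1],w[0]))
print(dg(b-a),dg(b-c)-90,dg(a-e)-90)
th=np.radians(-11.5); y=np.array([-np.sin(th),np.cos(th)]); print("centre",(a+b)/2-y*.0418)
im,d,K,M=cam("wrist"); P=cloud(d,K,M); s=manip.observe(); p=s["position"]; ps=s["tool_rot"][2]
q=P[(abs(P[...,2]-p[2]-.0326)<.004)]; w=q[:,:2]-p[:2]
tx=w@[np.cos(ps),np.sin(ps)]; ty=w@[np.sin(ps),-np.cos(ps)]
k=(abs(ty)<10e-3)&(abs(tx)<.05); print("tool x extent",np.percentile(tx[k],[.3,99.7]))
for lo in(-.028,.018): k=(tx>lo)&(tx<lo+.01)&(abs(ty)<.025); print("y ext",np.percentile(ty[k],[.5,99.5]))
print(p,np.degrees(ps))
```

```text
[ 0.49499685 -0.13515494] [ 0.54802934 -0.14705674] 0.05435161223835679
-12.6490052584079 -12.39656296127805 -13.199391603110627
centre [ 0.51317952 -0.18206669]
tool x extent [-0.02875187  0.03234415]
y ext [-0.01554847  0.01541091]
y ext [-0.01546878  0.01549723]
[ 0.50906224 -0.18199353  0.19110754] 78.66506506358387
```

Call:
jog_arm --steps '[[[0,0,0.8],[-0.001,0.003,0],1],[[0,0,0],[0,0,0.03],1],[[0,0,0],[0,0,0.03],1],[[0,0,0],[0,0,0.03],1],[[0,0,0],[0,0,0.02],1],[[0,0,0],[0,0,0.005],1],[[0,0,0],[0,0,0],1],[[0,0,0],[0,0,0],1]]'

```text
t: 9.25
position: [0.5127, -0.1837, 0.0774]
tool_rot: [3.14, 0.0, 1.357]
contact_force: [0.0, -0.1, -1.6]
finger_gap: 0.0313
finger_force: 81.1
```

Run:
```python
from h import *
im,d,K,M=cam("wrist"); np.savez("w4.npz",K=K,M=M)
a=cv2.resize(im[60:360,120:440],(400,375)); b,_,_,_=cam("top"); b=cv2.resize(b[190:265,285:365],(400,375),interpolation=cv2.INTER_CUBIC)
cv2.imwrite("pics/w4.png",np.hstack([a,b])); print(manip.observe()["position"])
```

```text
[ 0.51270032 -0.18381008  0.07751467]
```

View pics/w4.png

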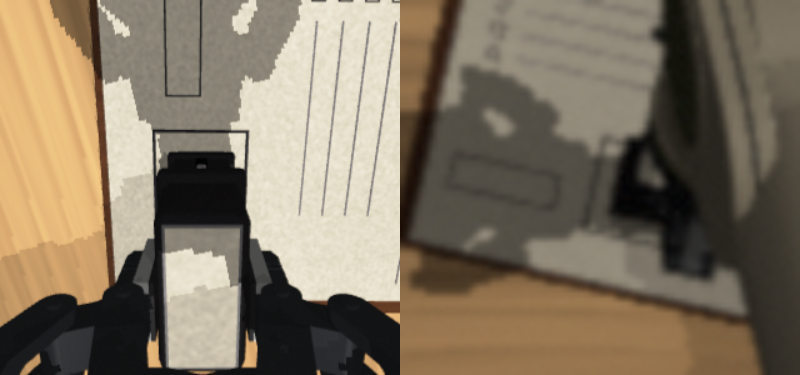

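Run:
```python
from h import *
z=np.load("w4.npz"); K,M=z["K"],z["M"]
def pt(u,v,h):
    u,v=(u+.5)/1.25-.5+120,(v+.5)/1.25-.5+60
    r=M[:3,:3]@[(u-K[0,2])/K[0,0],(v-K[1,2])/K[1,1],1]; return (M[:3,3]+r*(h-M[2,3])/r[2])[:2]
th=np.radians(-12.2); X=np.array([[np.cos(th),np.sin(th)],[-np.sin(th),np.cos(th)]])
for h in (.016,.026): print(X@(pt(201,131,.0045)-pt(201,153,h)))
for h in (.016,.026): print("w",X@(pt(168,153,h)-pt(234,153,h)))
print(pt(201,131,.0045)-.0419*X[1])
```

```text
[1.14956364e-05 1.04977801e-02]
[-4.82395855e-06  8.43983448e-03]
w [-3.65646343e-02  6.94999229e-05]
w [-3.47745697e-02  6.60974725e-05]
[ 0.51274184 -0.18215276]
```

The foot is centred in the box, with an x offset near 0 and an end gap of about 9 mm. I'll set it down and press gradually.

Call:
jog_arm --steps '[[[0,0,0],[0,0,0.004],1],[[0,0,0],[0,0,0.004],1],[[0,0,0],[0,0,0.003],1],[[0,0,0],[0,0,0.002],1],[[0,0,0],[0,0,0],1],[[0,0,0],[0,0,0],1],[[0,0,0],[0,0,0],1]]' --newtons 100

```text
t: 10.05
position: [0.512, -0.1838, 0.0637]
tool_rot: [3.142, 0.001, 1.357]
contact_force: [-3.0, -1.3, 5.5]
finger_gap: 0.0304
finger_force: 102.5
```

Call:
jog_arm --steps '[[[0,0,0],[0,0,0.003],1],[[0,0,0],[0,0,0.003],1],[[0,0,0],[0,0,0.003],1],[[0,0,0],[0,0,0.003],1],[[0,0,0],[0,0,0.002],1],[[0,0,0],[0,0,0.002],1],[[0,0,0],[0,0,0],1],[[0,0,0],[0,0,0],1]]'

```text
t: 10.85
position: [0.5119, -0.1837, 0.0479]
tool_rot: [-3.141, 0.001, 1.357]
contact_force: [-4.4, 0.0, 9.6]
finger_gap: 0.0306
finger_force: 103.3
```

Call:
jog_arm --steps '[[[0,0,0],[0,0,0.002],1],[[0,0,0],[0,0,0.001],1],[[0,0,0],[0,0,0.001],1],[[0,0,0],[0,0,0],1],[[0,0,0],[0,0,0],1]]'

```text
t: 11.35
position: [0.512, -0.1837, 0.0447]
tool_rot: [-3.141, 0.002, 1.357]
contact_force: [-10.1, -0.2, 21.8]
finger_gap: 0.0308
finger_force: 104.6
```

Call:
jog_arm --steps '[[[0,0,0],[0,0,0],1],[[0,0,0],[0,0,0],1],[[0,0,0],[0,0,0],1],[[0,0,0],[0,0,0],1]]'

```text
t: 11.75
position: [0.512, -0.1837, 0.0448]
tool_rot: [-3.141, 0.001, 1.357]
contact_force: [-9.4, 0.2, 21.4]
finger_gap: 0.0307
finger_force: 104.5
```

Run:
```python
from h import *
im,d,K,M=cam("wrist"); P=cloud(d,K,M); s=manip.observe(); p=s["position"]
a=cv2.resize(im[60:360,120:440],(400,375)); b,_,_,_=cam("side"); b=cv2.resize(b[220:290,235:310],(400,375),interpolation=cv2.INTER_CUBIC)
cv2.imwrite("pics/w5.png",np.hstack([a,b]))
q=P[(abs(P[...,2]-.0765)<.012)&(np.hypot(P[...,0]-p[0],P[...,1]-p[1])<.012)]
print("handle top z",np.median(q[:,2]),"(full down 0.0765)",s["contact_force"])
```

```text
handle top z 0.07739951478874127 (full down 0.0765) [-9.86873061  0.53311253 21.23841629]
```

View pics/w5.png

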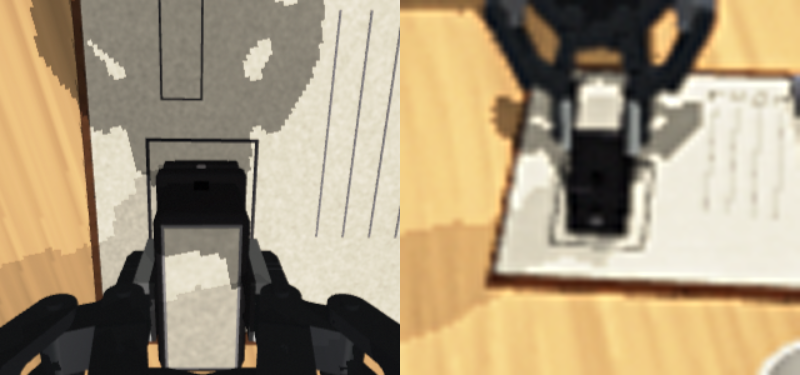

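The wrist view shows the foot at about columns 162–242, inside box lines at 147 and 258, with a gap at the end line (row 140). The side view (foot at about (597,233)) agrees. The handle is bottomed out and the push is steady at 21 N, so I'm handing in.

```bash
python3 -c "
from workcell import manip
print(manip.job_done())"
```

```text
the job is handed in; nothing more can be done
None
```

I handed the job in with the rectangular stamp's foot flat inside the big box and its handle held fully down at about 21 N. The hand-in returned no verdict, so I can't confirm the judged result.

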